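# Open the combination chest of reference standards

### The job

Open the locked steel chest on the bench: dial its combination, which is right to 8, left to 32, then right to 2, push the bolt knob back as far as it goes, and swing the lid fully open by its bar handle so that it stands open by itself. Leave the bottle, the beaker and the glove box where they stand.

Things in the scene. Friction and masses are not known exactly. Their poses are not given: they have to be found in the camera images.
- chest: Low steel chest, grey with blue front, fixed to the bench. 210 deep (x) x 340 wide (y), body 100 high plus white lid 16 thick: lid top 116 above the bench. Origin: centre of its underside; +x to the back (hinge side, away from the robot), +y to the robot's left, z up. On the lid: dial (left), bolt knob (right), bar handle (front middle). The lid overhangs the body 6 in front, 3 at the sides.
- dial_axis (a point): On the lid's top face on the dial's axis, chest frame (10, 85, 116). Around it a fixed black scale disc, 132 diameter, 3 thick, with 40 white marks 9 degrees apart, every fifth longer. The widest mark, at the back (chest +x), is number 0. Numbers grow clockwise seen from above: 10 lies towards chest -y, 20 to the front, 30 towards +y. Right means clockwise.
- pointer (a point): Pointed end of the dial's wing, 36 from the axis, at mid height (24 above the lid's top face): it points at the number. The dial is a black disc, 100 diameter, top 11 above the lid's top face, with an upright aluminium wing (bar) across it, 14 wide, from 11 to 37 above the lid's top face, from this point to a square end 37 beyond the axis. A black line on the wing's top marks the pointed half.
- dial (a joint): Angle of the pointer in rad, clockwise (right) from 0; one number is 0.157: 8 is 1.257, 32 is -1.257, 2 is 0.314. Stops at 3.0 and -3.0. Starts between -1.1 and 0.35. Turns with 0.05 to 0.1 N m and stays. Each turn must end on its number (half a number off still works). Short: go on the same way. Overshot: turn left to -3.0 and dial all again. With the bolt drawn it is locked.
- bolt_knob (a point): On the axis of the upright steel bolt knob, 22 diameter, its top 32 above the lid's top face, standing in a black slot; the point is 20 above the lid's top face. Chest frame (-20, -110, 136) with the lid shut and the bolt locked.
- bolt (a joint): Travel of the bolt in m: 0 locked (knob nearest the front), 0.022 fully drawn, its stop. The knob slides straight to the back (chest +x) with about 3 N of friction and stays where it is left. If the combination is not set it stops dead after 0.003 to 0.006. Its tongue frees the lid at about 0.016.
- handle (a point): Middle of the lid's bar handle: round steel bar 10 diameter, 100 long along chest y, its centre line 35 above the lid's top face, on two posts at its ends. Chest frame (-85, 0, 151) with the lid shut; moves with the lid.
- hinge (a point): Middle of the lid's hinge line, which runs along chest y: chest frame (+105, 0, 100).
- lid (a joint): Lid angle in rad: 0 shut, 1.4 fully open (its stop, 80 degrees); the front edge goes up and back over the hinge. A strut carries much of its weight: 5 to 6 N upward at the handle opens it; above about 1.15 rad it stays by itself, lower down it falls shut. It rises only about 0.01 rad while the bolt is locked.
- reagent_bottle: Bystander: amber bottle 64 diameter, 135 tall, standing beside the chest. Origin: centre of its underside.
- beaker: Bystander: glass beaker 72 diameter, 92 tall, standing beside the chest. Origin: centre of its underside.
- glove_box: Bystander: white and blue carton of gloves 75 x 120 x 70 high, beside the chest. Origin: centre of its underside.

How it is judged:
On the way, in this order (a step that is already met when the one before it is completed fails the run):
1. the dial is turned right and stopped at 8 (value of joint dial between 1.017 and 1.497 rad), for 0.1 s.
2. the dial is turned left and stopped at 32 (value of joint dial between -1.497 and -1.017 rad), for 0.1 s.
3. the dial is turned right and stopped at 2 (value of joint dial between 0.074 and 0.554 rad), for 0.1 s.
4. the bolt is pushed back with the lid still shut (value of joint bolt above 0.018 m and value of joint lid below 0.05 rad), for 0.1 s.
5. the lid is swung open (value of joint lid above 1.2 rad), for 0.1 s.
At the end, for the whole second after the job is handed in: The lid stands open by itself at more than 1.2 rad (69 degrees; its stop is at 80) and still, the bolt is drawn more than 16 mm, and the bottle, beaker and glove box are upright and within 30 mm of where they stood (value of joint lid above 1.2 rad and velocity of joint lid between -0.1 and 0.1 rad/s and value of joint bolt above 0.016 m and distance of each of reagent_bottle, beaker, glove_box from where it was at the start of the episode below 0.03 m); the robot touches nothing.
It fails at once if a bystander is pushed more than 40 mm away or tipped over (distance of any of reagent_bottle, beaker, glove_box from where it was at the start of the episode above 0.04 m or angle between any of reagent_bottle, beaker, glove_box's own z axis and vertical above 0.5 rad).
It also fails if it takes over 70 s, if anything falls off the work surface, if the arm or the gripper's body presses on something with over 40 N, if the wrist force passes 120 N, or if a joint passes its speed limit or range.

### The arm

A 7-joint arm with a two-finger parallel gripper is mounted at the origin on the work surface. World frame = base frame: x ahead of the robot, y to its left, z up, the work surface at z = 0. Lengths are in m, angles in rad, forces in N, time in s.
With the tool pointing down it reaches from about 0.425 to 0.925 m from the base axis. Payload 6.8 kg.
Tool frame: the origin (TCP) lies at the very end of the fingers, on their centre line; the grasp point (between the pads) lies 19 mm behind it (r.grip_point_offset is the distance from the TCP to the grasp point, in m); z points along the fingers, y is the line along which they close (so a half turn about z gives the same grasp; the last joint's range is limited). The gripper opens to 85 mm and grips with 20 to 120 N. Pads are 22 mm wide; open, the fingers measure 114 mm over their backs; the gripper's body (76 mm by 85 mm) begins 54 mm behind the grasp point. The pads swing forward as they close: fully open they stand 13 mm farther back than shut.
Start: joints at [1.003, 0.477, 0.022, 1.555, -0.011, 1.109, -0.083], TCP at [0.3, -0.605, 0.231] pointing down, gripper open.
Joint ranges: [-2.96, 2.96], [-0.34, 2.1], [-1.41, 1.46], [0.24, 2.44], [-1.37, 4.51], [0.17, 1.92], [-2.96, 2.96]. Speed limits (rad/s): [2.39, 2.39, 3.14, 3.14, 3.14, 3.14, 3.14].

### API

Orientations are given as a rotation vector (axis times angle).
In Python, from bench import status, eyes, r gives the robot as it stands.
- The arm moves only by the shell command python3 -m crank 'ROWS' [OPENING] [FORCE]. ROWS is JSON, a list of rows, each a list of 6 numbers: the shift along the tool's x, y, z normalised to -1 to 1, where 1 is 0.02 m, then the turn, a rotation vector about the tool's x, y, z normalised to -1 to 1, where 1 is 45 degrees. A call has 1 to 12 rows; each row shifts and turns the commanded pose from where the row before left it, along the tool's axes as they then stand; what a row does not reach is not made up. A row lasts 1/10 s, in which the tool goes at most 50 mm and 8.59 degrees, less where a joint would pass 70% of its speed; a pose out of reach is approached as far as the arm can. A call with a number of a shift or a turn outside -1 to 1 is refused whole. A call with a gripper value outside its range is refused whole. OPENING is the opening, from 0 (shut) to 1 (fully open), set as the call begins (- or left out, the last holds). The fingers move at their own pace and stop on an object; FORCE is the grip in N (left out, the last holds). Time passes only in rows, so rows that do not move let the fingers close. It gives the time, the measured TCP pose, the force, the opening and the grip force at its end, in the units of the state.
- status.get_obs(): the state, without advancing time (a new reading comes with each control period).
- eyes.grab_frame(name): name is "scene" or "top" or "wrist"; returns a dict with "image" (384x512x3 uint8, red, green, blue), "depth" (384x512 float32, m along the optical axis (not along the pixel's ray), 0 where there is no reading), "fovy" (degrees; the focal length in pixels is half the picture's height over the tangent of half this angle, whatever the lens; pixels are square), "cx", "cy" (the principal point, pixels), "k1" (the pictures are not rectified: a ray, as slopes to the right and down, at radius r is drawn at 1 + k1 r^2 times it, then the intrinsics apply), "world_to_cam" (4x4, takes a point from world to camera coordinates). Camera axes: x right, y up, looking along -z (the intrinsics and any distortion apply to the point x, -y, -z); pixel columns grow to the right and rows downward; lengths in m; the calibration is good to about 2 mm. A picture is of the moment at which its call begins.
- r.hand_in(): hands the job in; it is judged then, once.
The state is a dict: "clock": time; "joints": joint angles; "qvel": joint speeds; "tau": joint torques, N m; "tcp_pos": TCP position; "orientation": TCP orientation; "contact_force": force on the tool from outside, world axes, zero at the start; "moment": the same for the moment, N m; "grip_width": finger opening in m; "gripper_force": force on a finger pad.
Only numpy, scipy, OpenCV 4.12 (cv2) and the standard library are available. Lean on these libraries where they do the work, as an engineer would, in place of code of your own. Each camera call takes 0.05 s, during which the arm holds its last target. There are 200 camera calls.

## Working session

There is one attempt and no reset: what is moved stays moved. The work goes in short steps, Python scripts to look and compute and a shell command to move; the robot and the scene stay as the last step left them, time stands still between calls to the robot, and variables do not carry over. Pictures are saved under pics/ and viewed, at most 10 in all, crops included, and the job is handed in when it is done.

```bash
ls; mkdir -p pics
python3 - <<'E'
from bench import status, eyes, r
import cv2,numpy as np
o=status.get_obs(); print(o)
ims=[]
for n in ("top","scene"):
    f=eyes.grab_frame(n); np.savez(f"pics/{n}0.npz",**f)
    print(n,f["fovy"],f["cx"],f["cy"],f["k1"],f["world_to_cam"].round(3).tolist())
    ims.append(f["image"])
    cv2.imwrite(f"pics/{n}0.png",cv2.resize(f["image"][...,::-1],(800,600)))
E
```

```text
pics
{'clock': 0.0, 'joints': array([ 1.00290972,  0.47782089,  0.02232984,  1.55646862, -0.01154057,
        1.10929042, -0.0831182 ]), 'qvel': array([-6.20579892e-04,  1.51154191e-04, -6.07291745e-04, -8.45564411e-05,
       -6.83318871e-04,  1.14067924e-03, -2.22384220e-04]), 'tau': array([ 2.31116601e-04, -5.96451795e+01,  1.60783231e+00, -2.81192654e+01,
        1.24570553e-02,  9.45960899e-03,  3.03198567e-05]), 'tcp_pos': array([ 0.29927097, -0.60435937,  0.23030432]), 'orientation': array([-3.05720261e+00, -7.15469812e-01,  8.15064442e-04]), 'contact_force': array([-0.00082851, -0.11341101, -0.24456737]), 'moment': array([ 0.0438907 ,  0.00386388, -0.06188542]), 'gripper_force': 0.0, 'grip_width': 0.08562771036619957}
top 57.976960387093044 259.6134538799428 190.98882017966042 -0.09236866846651003 [[0.011, -1.0, 0.013, 0.001], [0.991, 0.012, 0.13, -0.604], [-0.131, 0.012, 0.991, -0.9], [0.0, 0.0, 0.0, 1.0]]
scene 56.66786163515904 252.04102976331527 189.5555321480729 -0.0016106137794059635 [[0.293, 0.956, 0.007, -0.174], [-0.598, 0.178, 0.782, 0.257], [0.746, -0.233, 0.623, -1.3], [0.0, 0.0, 0.0, 1.0]]
```

View pics/top0.png

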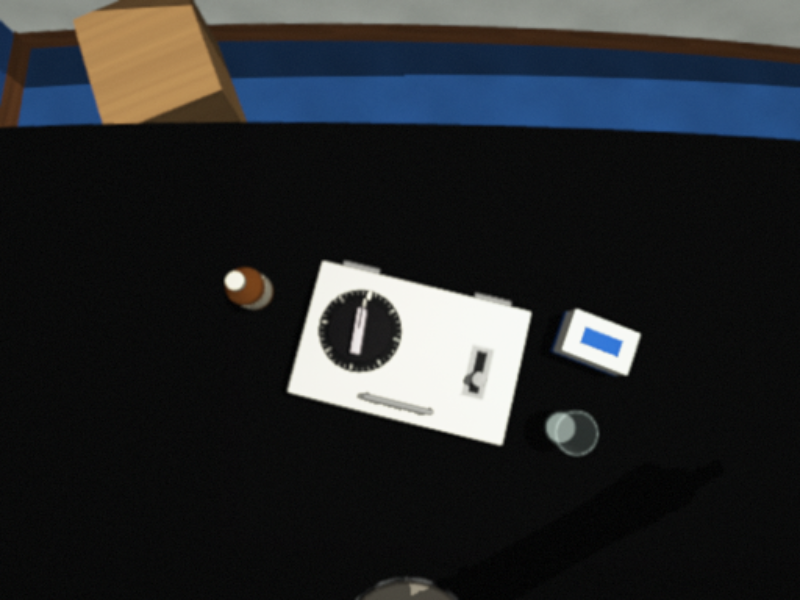

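View pics/scene0.png

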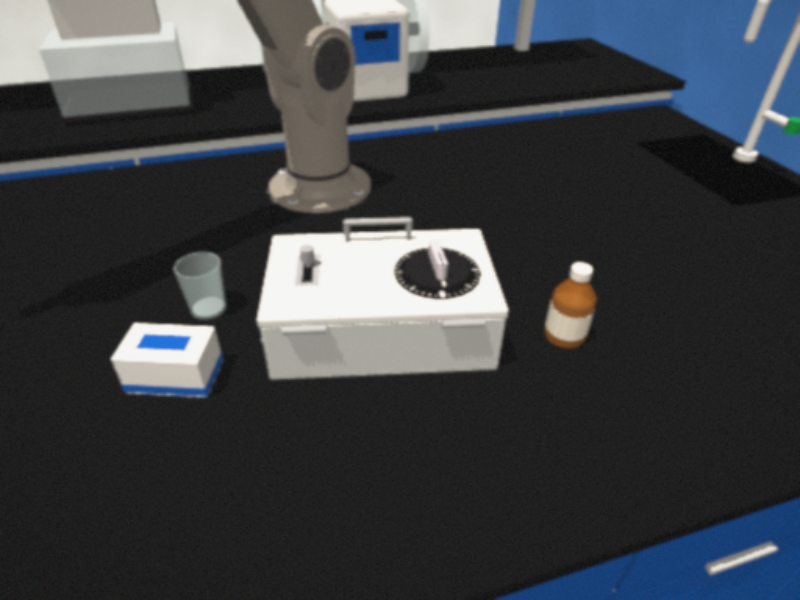

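The top view shows the lid's white quadrilateral with corners near (322,262), (530,312), (503,444), (288,392) in the 800x600 picture, rotated about -13°. The dial is at (360,330) with the wing pointing nearly to 0, the knob at (478,380) and the handle from (362,396) to (430,411). The scene view agrees: the beaker and glove box are on the robot's right and the bottle is on its left.

```bash
cat > h.py <<'E'
import numpy as np,cv2
from scipy.spatial.transform import Rotation as R
def cast(f,uv,z):
    uv=np.atleast_2d(np.float64(uv)); F=192/np.tan(np.radians(f["fovy"])/2)
    K=np.array([[F,0,f["cx"]],[0,F,f["cy"]],[0,0,1]])
    n=cv2.undistortPoints(uv[:,None],K,np.array([float(f["k1"]),0,0,0]),None)[:,0] if 1 else 0
    W=np.linalg.inv(f["world_to_cam"]); d=np.c_[n[:,0],-n[:,1],-np.ones(len(n))]@W[:3,:3].T
    return W[:3,3]+d*((z-W[2,3])/d[:,2])[:,None]
def chest(): return np.load("pics/chest.npy") # cx,cy,yaw
def c2w(p):
    x,y,a=chest(); c,s=np.cos(a),np.sin(a); return np.array([x+c*p[0]-s*p[1],y+s*p[0]+c*p[1],p[2]])
def w2c(p):
    x,y,a=chest(); c,s=np.cos(a),np.sin(a); d=np.array(p[:2])-[x,y]; return np.array([c*d[0]+s*d[1],-s*d[0]+c*d[1]])
def plan(target,psi,o):
    """shift in tool axes (units of 20 mm) and turn (units 45deg) to put the TCP at target, pointing down, tool x heading psi"""
    M=R.from_rotvec(o["orientation"]); T=R.from_euler("z",psi)*R.from_euler("x",np.pi)
    d=M.inv().apply(np.array(target)-o["tcp_pos"])/0.02; t=(M.inv()*T).as_rotvec()/(np.pi/4)
    print("tcp",o["tcp_pos"].round(4),"q1,q7",o["joints"][[0,6]].round(2)); print("shift now-frame",d.round(2),"turn",t.round(3)); d2=T.inv().apply(np.array(target)-o["tcp_pos"])/0.02; print("shift if turned",d2.round(2))
E
python3 - <<'E'
from h import *
f=np.load("pics/top0.npz"); im=f["image"]; hsv=cv2.cvtColor(im,cv2.COLOR_RGB2HSV)
m=((hsv[...,2]>150)&(hsv[...,1]<60)).astype(np.uint8); m[:160]=0;m[300:]=0;m[:, :180]=0;m[:,345:]=0
m=cv2.morphologyEx(m,cv2.MORPH_OPEN,np.ones((4,4)))
c=max(cv2.findContours(m,cv2.RETR_EXTERNAL,cv2.CHAIN_APPROX_NONE)[0],key=cv2.contourArea)
h=cv2.convexHull(c)[:,0]; P=cast(f,h,0.116)[:,:2].astype(np.float32)
(cx,cy),(w,hh),a=cv2.minAreaRect(P); b=cv2.boxPoints(((cx,cy),(w,hh),a)); print(cx,cy,w,hh,a)
# lid centre is 3 mm towards front (overhang front 6, back 0)
e=b[1]-b[0] if np.linalg.norm(b[1]-b[0])>np.linalg.norm(b[2]-b[1]) else b[2]-b[1]
yaw=np.arctan2(e[1],e[0])-np.pi/2; yaw=(yaw+np.pi/2)%np.pi-np.pi/2
np.save("pics/chest.npy",[cx+.003*np.cos(yaw),cy+.003*np.sin(yaw),yaw]); print("chest",chest(),np.degrees(yaw))
# check: dark dial contour & wing
d=(hsv[...,2]<90).astype(np.uint8); fill=np.zeros_like(d); cv2.fillPoly(fill,[h],1); fill=cv2.erode(fill,np.ones((7,7)))
d=cv2.morphologyEx(d*fill,cv2.MORPH_CLOSE,np.ones((9,9)))
k=max(cv2.findContours(d,cv2.RETR_EXTERNAL,cv2.CHAIN_APPROX_NONE)[0],key=cv2.contourArea)
q=cast(f,k[:,0],.119)[:,:2].astype(np.float32); ce=cv2.minEnclosingCircle(q); print("dial",ce, w2c(ce[0]))
dm=np.zeros_like(d); cv2.drawContours(dm,[k],-1,1,-1); dm=cv2.erode(dm,np.ones((9,9)))
wv=((hsv[...,2]>110)&(dm>0)).astype(np.uint8)
k=max(cv2.findContours(wv,cv2.RETR_EXTERNAL,cv2.CHAIN_APPROX_NONE)[0],key=cv2.contourArea)
q=cast(f,k[:,0],.153)[:,:2]; rr=cv2.minAreaRect(q.astype(np.float32)); bb=np.array([w2c(p) for p in cv2.boxPoints(rr)]); print("wing box chest frame",(bb*1000).round(), rr[1])
for n,pp in dict(dial=(.01,.085,.116),knob=(-.02,-.11,.136),handle=(-.085,0,.151)).items(): print(n,c2w(pp))
F=192/np.tan(np.radians(f["fovy"])/2)
cr=im[155:260,190:290,::-1]; cv2.imwrite("pics/dial.png",cv2.resize(cr,None,fx=5.5,fy=5.5,interpolation=cv2.INTER_CUBIC))
E
```

```text
0.5111366510391235 -0.0017291605472564697 0.3455040156841278 0.22157014906406403 76.7648696899414
chest [ 0.514057   -0.002416   -0.23099685] -13.235144
dial ((0.5429463982582092, 0.08142588287591934), 0.06367510557174683) [0.00892664 0.08822911]
wing box chest frame [[-28.  76.]
 [ 54.  83.]
 [ 52.  99.]
 [-30.  92.]] (0.015998875722289085, 0.08204424381256104)
dial [0.54325193 0.0780368  0.116     ]
knob [ 0.46940392 -0.1049153   0.136     ]
handle [0.43131471 0.01704458 0.151     ]
```

View pics/dial.png

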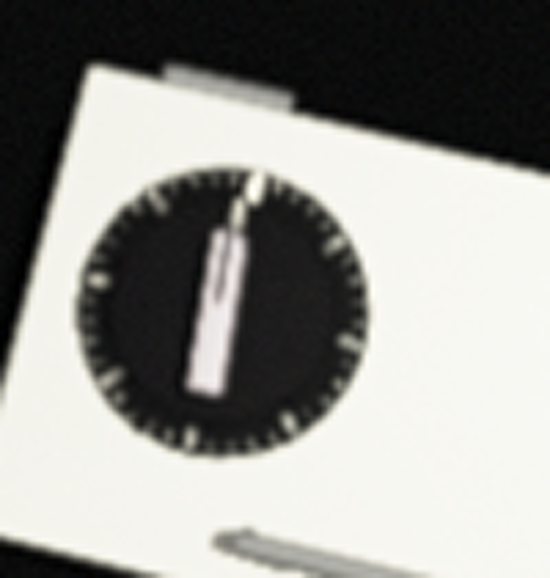

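```bash
python3 - <<'E'
from h import *
from bench import status
x,y,a=chest(); d=c2w((-.002,.0025,0)); np.save("pics/chest.npy",[d[0],d[1],a])
for n,pp in dict(dial=(.01,.085,.116),knob=(-.02,-.11,.136),handle=(-.085,0,.151)).items(): print(n,c2w(pp))
p=c2w((.01,.085,.22)); plan(p,a+.085+np.pi,status.get_obs())
E
python3 -m crank '[[0,0,0,0,0,-0.19],[0,0,0,0,0,-0.19],[0,0,0,0,0,-0.19],[0,0,0,0,0,-0.19],[0,0,0,0,0,-0.19],[0,0,0,0,0,-0.19],[0,0,0,0,0,-0.19],[0,0,0,0,0,-0.19],[0,0,0,0,0,-0.19],[0,0,0,0,0,-0.19]]'
python3 -c "
from h import *
from bench import status
a=chest()[2];plan(c2w((.01,.085,.22)),a+.085+np.pi,status.get_obs())"
```

```text
dial [0.54187746 0.08092829 0.116     ]
knob [ 0.46802944 -0.1020238   0.136     ]
handle [0.42994021 0.01993607 0.151     ]
tcp [ 0.2993 -0.6044  0.2304] q1,q7 [ 1.   -0.08]
shift now-frame [ 26.08 -25.32   0.56] turn [-1.000e-03 -3.000e-03 -3.229e+00]
shift if turned [-7.01 35.67  0.52]
clock: 1.1
tcp_pos: [0.2993, -0.6046, 0.2307]
orientation: [-1.752, -2.607, -0.001]
contact_force: [0.2, -0.4, -0.2]
grip_width: 0.0855
gripper_force: 0.0
tcp [ 0.2993 -0.6046  0.2307] q1,q7 [1.22 1.28]
shift now-frame [27.16 24.18  0.56] turn [ 0.000e+00 -1.000e-03 -1.321e+00]
shift if turned [-7.01 35.68  0.54]
```

```bash
python3 -m crank '[[0,0,0,0,0,-0.189],[0,0,0,0,0,-0.189],[0,0,0,0,0,-0.189],[0,0,0,0,0,-0.189],[0,0,0,0,0,-0.189],[0,0,0,0,0,-0.189],[0,0,0,0,0,-0.189],[-0.2,1,0,0,0,0],[-0.2,1,0,0,0,0],[-0.2,1,0,0,0,0],[-0.2,1,0,0,0,0],[-0.2,1,0,0,0,0]]' | tail -1
python3 -m crank '[[-0.2,1,0,0,0,0],[-0.2,1,0,0,0,0],[-0.2,1,0,0,0,0],[-0.2,1,0,0,0,0],[-0.2,1,0,0,0,0],[-0.2,1,0,0,0,0],[-0.2,1,0,0,0,0],[-0.2,1,0,0,0,0],[-0.2,1,0,0,0,0],[-0.2,1,0,0,0,0],[-0.2,1,0,0,0,0],[-0.2,1,0,0,0,0]]' |tail -1
python3 -m crank '[[-0.2,1,0,0,0,0],[-0.2,1,0,0,0,0],[-0.2,1,0,0,0,0],[-0.2,1,0,0,0,0],[-0.2,1,0,0,0,0],[-0.2,1,0,0,0,0],[-0.2,1,0,0,0,0],[-0.2,1,0,0,0,0],[-0.2,1,0,0,0,0],[-0.2,1,0,0,0,0],[-0.2,1,0,0,0,0],[-0.2,1,0,0,0,0]]' |tail -1
python3 -c "
from h import *
from bench import status
a=chest()[2];plan(c2w((.01,.085,.22)),a+.085+np.pi,status.get_obs())"
```

```text
gripper_force: 0.0
gripper_force: 0.0
gripper_force: 0.0
tcp [ 0.5011 -0.0474  0.2314] q1,q7 [0.65 1.17]
shift now-frame [-1.06  6.65  0.57] turn [-0.     0.    -0.006]
shift if turned [-1.08  6.64  0.57]
```

```bash
python3 -m crank '[[-0.16,0.95,0,0,0,0],[-0.15,0.95,0,0,0,0],[-0.15,0.95,0,0,0,0],[-0.15,0.95,0,0,0,0],[-0.15,0.95,0,0,0,0],[-0.15,0.95,0,0,0,0],[-0.15,0.95,0,0,0,0],[0,0,0,0,0,0],[0,0,0,0,0,0]]' |tail -1
python3 - <<'E'
from h import *
from bench import status,eyes
a=chest()[2];o=status.get_obs();plan(c2w((.01,.085,.22)),a+.085+np.pi,o); print(o["joints"].round(2))
f=eyes.grab_frame("wrist");np.savez("pics/w1.npz",**f); cv2.imwrite("pics/w1.png",f["image"][...,::-1])
E
```

```text
gripper_force: 0.0
tcp [0.5416 0.0798 0.2312] q1,q7 [0.4  0.88]
shift now-frame [-0.    0.06  0.56] turn [-0.001 -0.    -0.004]
shift if turned [-0.    0.06  0.56]
[ 0.4   0.38 -0.82  1.82  0.31  1.08  0.88]
```

View pics/w1.png

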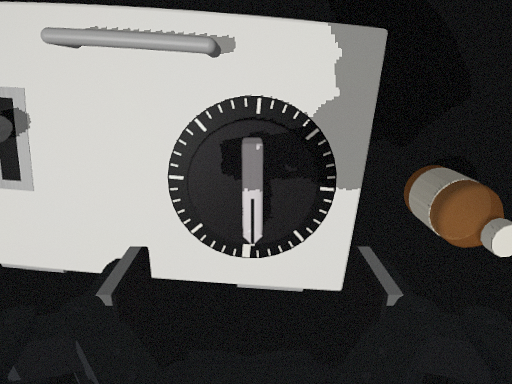

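The wrist view shows the wing upright, with its pointed end down at (250,243) just beside the wide 0 mark and its square end at (252,138). The scale disc is centred near (252,177). I'll refine these numbers with ray casting.

Run:
```python
from h import *
f=np.load("pics/w1.npz"); g=cv2.cvtColor(f["image"],cv2.COLOR_RGB2GRAY)
# outer edge of the disc by radial scan from centre for dark->bright on disc outline
pts=[]
for t in np.radians(np.arange(0,360,3)):
    for rr in np.arange(95,68,-.5):
        u,v=252+rr*np.cos(t),177+rr*np.sin(t)*.98
        if g[int(round(v)),int(round(u))]<70: pts.append((u,v)); break
pts=np.array(pts); q=cast(f,pts,.119)[:,:2].astype(np.float32)
(e,ax,_)=cv2.fitEllipse(q); print("disc",e,ax,"chest",w2c(e)*1000)
pt=cast(f,[(252,241),(252,138)],.153); tip,sq=pt[0],pt[1]
print("wing ends chest",[(w2c(p)*1000).round(1) for p in pt]); d=w2c(tip)-w2c(sq); print("angle cw",np.arctan2(-d[1],d[0]))
roi=g[138:242,225:280]; m=np.zeros_like(g); m[138:242,225:280]=(roi>85); k=max(cv2.findContours(cv2.morphologyEx(m,cv2.MORPH_CLOSE,np.ones((5,5))),cv2.RETR_EXTERNAL,cv2.CHAIN_APPROX_NONE)[0],key=cv2.contourArea)
r=cv2.minAreaRect(cast(f,k[:,0],.153)[:,:2].astype(np.float32)); b=np.array([w2c(p) for p in cv2.boxPoints(r)])*1000; print(b.round(1),r[1])
```

```text
disc (0.5439334511756897, 0.08226830512285233) (0.1299036592245102, 0.13020168244838715) chest [11.69458383 86.7751331 ]
wing ends chest [array([45.8, 89. ]), array([-27.9,  82.8])]
angle cw -0.08447260008685271
[[-27.3  75.2]
 [ 46.4  82.1]
 [ 45.1  96.1]
 [-28.6  89.3]] (0.014113867655396461, 0.07402899861335754)
```

```bash
python3 -c "
from h import *
x,y,a=chest(); d=c2w((.0003,.001,0)); np.save('pics/chest.npy',[d[0],d[1],a])"
python3 -m crank '[[0,0.11,0.5,0,0,0],[0,0,0.9,0,0,0],[0,0,0.9,0,0,0],[0,0,0.9,0,0,0],[0,0,0.9,0,0,0],[0,0,0.8,0,0,0],[0,0,0,0,0,0],[0,0,0,0,0,0]]'
python3 -m crank '[[0,0,0,0,0,0],[0,0,0,0,0,0],[0,0,0,0,0,0],[0,0,0,0,0,0],[0,0,0,0,0,0],[0,0,0,0,0,0],[0,0,0,0,0,0],[0,0,0,0,0,0]]' 0 60
python3 -c "
from h import *
from bench import status
a=chest()[2];o=status.get_obs();plan(c2w((.01,.085,.133)),a-1.257+np.pi,o);print(o['moment'],o['joints'].round(2))"
```

```text
clock: 6.45
tcp_pos: [0.5423, 0.0815, 0.1332]
orientation: [-0.237, -3.132, 0.0]
contact_force: [-1.0, 0.2, 0.7]
grip_width: 0.0852
gripper_force: 0.0
clock: 7.25
tcp_pos: [0.5425, 0.0817, 0.1336]
orientation: [0.236, 3.132, -0.0]
contact_force: [-2.2, 0.4, 4.4]
grip_width: 0.013
gripper_force: 60.4
tcp [0.5425 0.0817 0.1336] q1,q7 [0.33 0.78]
shift now-frame [0.01 0.01 0.03] turn [0.    0.    1.703]
shift if turned [ 0.01 -0.01  0.03]
[-0.08985349  0.27180124 -0.02518441] [ 0.33  0.5  -0.76  1.91  0.43  0.9   0.78]
```

```bash
python3 -m crank '[[0,0,0,0,0,0.16],[0,0,0,0,0,0.17],[0,0,0,0,0,0.17],[0,0,0,0,0,0.17],[0,0,0,0,0,0.17],[0,0,0,0,0,0.17],[0,0,0,0,0,0.17],[0,0,0,0,0,0.17],[0,0,0,0,0,0.17],[0,0,0,0,0,0.1],[0,0,0,0,0,0.08],[0,0,0,0,0,0]]'
python3 -m crank '[[0,0,0,0,0,0],[0,0,0,0,0,0],[0,0,0,0,0,0]]'
python3 - <<'E'
from h import *
from bench import status,eyes
a=chest()[2];o=status.get_obs();plan(c2w((.01,.085,.133)),a-1.257+np.pi,o);print(o['moment'],o['joints'].round(2))
f=eyes.grab_frame("wrist");np.savez("pics/w2.npz",**f); cv2.imwrite("pics/w2.png",f["image"][...,::-1])
E
```

```text
clock: 8.45
tcp_pos: [0.5425, 0.0817, 0.1336]
orientation: [2.125, 2.313, 0.0]
contact_force: [-0.7, -0.1, 3.8]
grip_width: 0.0128
gripper_force: 60.5
clock: 8.75
tcp_pos: [0.5425, 0.0817, 0.1335]
orientation: [2.123, 2.316, 0.0]
contact_force: [-1.4, 0.4, 5.8]
grip_width: 0.0123
gripper_force: 60.6
tcp [0.5425 0.0817 0.1335] q1,q7 [ 0.1 -0.4]
shift now-frame [ 0.01 -0.    0.03] turn [ 0.    -0.     0.005]
shift if turned [ 0.01 -0.    0.03]
[-0.06310451  0.28540128 -0.06835785] [ 0.1   0.43 -0.46  1.93  0.25  0.84 -0.4 ]
```

View pics/w2.png

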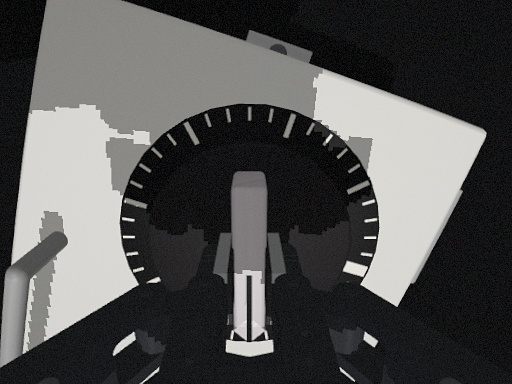

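The wing is aligned with the tool, and its square end points at (250,113). That is mark 28, three marks from the long marks at (193,132) = 25 and two from (290,125) = 30, so the pointer is on 8. Next I turn left 2.514 rad, which is 3.2 units.

```bash
python3 -m crank '[[0,0,0,0,0,-0.15],[0,0,0,0,0,-0.17],[0,0,0,0,0,-0.17],[0,0,0,0,0,-0.17],[0,0,0,0,0,-0.17],[0,0,0,0,0,-0.17],[0,0,0,0,0,-0.17],[0,0,0,0,0,-0.17],[0,0,0,0,0,-0.17],[0,0,0,0,0,-0.17],[0,0,0,0,0,-0.17],[0,0,0,0,0,-0.15]]'
python3 -c "
from h import *
from bench import status
a=chest()[2];o=status.get_obs();plan(c2w((.01,.085,.133)),a+1.257+np.pi,o);print(o['moment'],o['joints'].round(2))"
```

```text
clock: 10.0
tcp_pos: [0.5425, 0.0817, 0.1335]
orientation: [-0.144, 3.138, 0.0]
contact_force: [-1.7, -0.4, 3.9]
grip_width: 0.0128
gripper_force: 60.5
tcp [0.5425 0.0817 0.1335] q1,q7 [0.37 0.99]
shift now-frame [0.01 0.01 0.03] turn [ 0.     0.    -1.189]
shift if turned [-0.    0.01  0.03]
[-0.10037518  0.30525994 -0.08402827] [ 0.37  0.51 -0.81  1.91  0.47  0.92  0.99]
```

```bash
python3 -m crank '[[0,0,0,0,0,-0.17],[0,0,0,0,0,-0.17],[0,0,0,0,0,-0.17],[0,0,0,0,0,-0.17],[0,0,0,0,0,-0.17],[0,0,0,0,0,-0.17],[0,0,0,0,0,-0.1],[0,0,0,0,0,-0.07],[0,0,0,0,0,0],[0,0,0,0,0,0],[0,0,0,0,0,0]]'
python3 - <<'E'
from h import *
from bench import status,eyes
a=chest()[2];o=status.get_obs();plan(c2w((.01,.085,.133)),a+1.257+np.pi,o);print(o['moment'],o['joints'].round(2))
plan(c2w((.01,.085,.133)),a-.314+np.pi,o)
E
```

```text
clock: 11.1
tcp_pos: [0.5425, 0.0817, 0.1336]
orientation: [-1.535, 2.741, 0.0]
contact_force: [-1.5, -1.1, 5.3]
grip_width: 0.0123
gripper_force: 60.6
tcp [0.5425 0.0817 0.1336] q1,q7 [0.51 1.8 ]
shift now-frame [-0.    0.01  0.03] turn [-0.     0.    -0.006]
shift if turned [-0.    0.01  0.03]
[-0.13194242  0.29342122  0.0068923 ] [ 0.51  0.6  -1.02  1.9   0.61  0.99  1.8 ]
tcp [0.5425 0.0817 0.1336] q1,q7 [0.51 1.8 ]
shift now-frame [-0.    0.01  0.03] turn [0.    0.    1.994]
shift if turned [0.01 0.   0.03]
```

```bash
python3 -m crank '[[0,0,0,0,0,0.18],[0,0,0,0,0,0.18],[0,0,0,0,0,0.18],[0,0,0,0,0,0.18],[0,0,0,0,0,0.18],[0,0,0,0,0,0.18],[0,0,0,0,0,0.18],[0,0,0,0,0,0.18],[0,0,0,0,0,0.18],[0,0,0,0,0,0.18],[0,0,0,0,0,0.12],[0,0,0,0,0,0.08]]'
python3 -m crank '[[0,0,0,0,0,0],[0,0,0,0,0,0],[0,0,0,0,0,0]]' | tail -2
python3 - <<'E'
from h import *
from bench import status,eyes
a=chest()[2];o=status.get_obs();plan(c2w((.01,.085,.133)),a-.314+np.pi,o)
f=eyes.grab_frame("wrist"); cv2.imwrite("pics/w3.png",f["image"][...,::-1])
E
```

```text
clock: 12.3
tcp_pos: [0.5425, 0.0817, 0.1335]
orientation: [0.857, 3.022, 0.0]
contact_force: [-1.6, -0.4, 5.0]
grip_width: 0.0129
gripper_force: 60.5
grip_width: 0.0126
gripper_force: 60.6
tcp [0.5425 0.0817 0.1335] q1,q7 [0.26 0.43]
shift now-frame [0.01 0.   0.03] turn [ 0.     0.    -0.004]
shift if turned [0.01 0.   0.03]
```

View pics/w3.png

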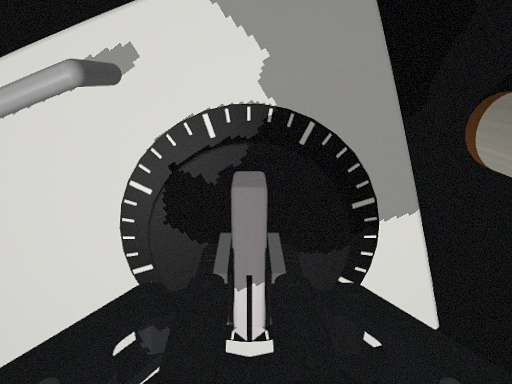

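The square end is on mark 22 at (249,113), two marks past the long mark 20 at (208,125), so the pointer is on 2. I release the wing, rise, and go to the knob.

```bash
python3 -m crank '[[0,0,0,0,0,0],[0,0,0,0,0,0],[0,0,0,0,0,0],[0,0,0,0,0,0],[0,0,-0.5,0,0,0],[0,0,-1,0,0,0],[0,0,-1,0,0,0],[0,0,-1,0,0,0],[0,0,-0.5,0,0,0]]' 0.6 |tail -2
python3 - <<'E'
from h import *
from bench import status,eyes
a=chest()[2];o=status.get_obs();plan(c2w((-.02,-.11,.21)),a+np.pi,o)
E
```

```text
grip_width: 0.0514
gripper_force: 0.0
tcp [0.5433 0.0821 0.2157] q1,q7 [0.31 0.51]
shift now-frame [-1.61 -9.76  0.27] turn [ 0.002  0.003 -0.407]
shift if turned [ 1.54 -9.77  0.28]
```

```bash
python3 -m crank '[[0,0,0,0,0,-0.135],[0,0,0,0,0,-0.135],[0,0,0,0,0,-0.135],[0.17,-1,0,0,0,0],[0.17,-1,0,0,0,0],[0.17,-1,0,0,0,0],[0.17,-1,0,0,0,0],[0.17,-1,0,0,0,0],[0.17,-1,0,0,0,0],[0.17,-1,0,0,0,0],[0.17,-1,0,0,0,0],[0.17,-1,0,0,0,0]]' |tail -1
python3 -m crank '[[0,-0.8,0,0,0,0],[0,0,0,0,0,0],[0,0,0,0,0,0],[0,0,0,0,0,0]]' |tail -1
python3 - <<'E'
from h import *
from bench import status,eyes
a=chest()[2];o=status.get_obs();plan(c2w((-.02,-.11,.126)),a+np.pi,o)
f=eyes.grab_frame("wrist");np.savez("pics/w4.npz",**f); cv2.imwrite("pics/w4.png",f["image"][...,::-1])
E
```

```text
gripper_force: 0.0
gripper_force: 0.0
tcp [ 0.4677 -0.1008  0.2134] q1,q7 [0.74 1.23]
shift now-frame [-0.04 -0.01  4.37] turn [ 0.001  0.    -0.001]
shift if turned [-0.04 -0.01  4.37]
```

View pics/w4.png

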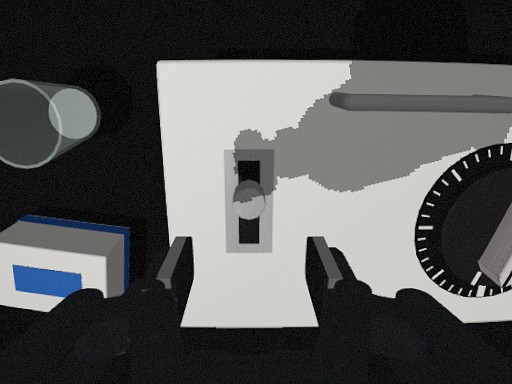

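The knob top is at (249,203), centred between the fingers at (180,260) and (318,260). I check the fore-aft offset by casting, then descend.

```bash
python3 -c "
from h import *
f=np.load('pics/w4.npz'); print([(w2c(p)*1000).round(1) for p in cast(f,[(249,204),(249,222),(249,190)],.148)])"
python3 -m crank '[[0,0,0.8,0,0,0],[0,0,0.8,0,0,0],[0,0,0.8,0,0,0],[0,0,0.8,0,0,0],[0,0,0.7,0,0,0],[0,0,0.4,0,0,0],[0,0,0,0,0,0],[0,0,0,0,0,0]]' | tail -4
```

```text
[array([ -17.7, -109.5]), array([  -5. , -109.5]), array([ -27.3, -109.5])]
orientation: [0.364, 3.12, 0.0]
contact_force: [0.7, 0.4, -1.1]
grip_width: 0.0513
gripper_force: 0.0
```

Now grip it and push it back 24 mm (tool −x).

```bash
python3 -m crank '[[0,0,0,0,0,0],[0,0,0,0,0,0],[0,0,0,0,0,0],[0,0,0,0,0,0],[0,0,0,0,0,0],[-0.2,0,0,0,0,0],[-0.2,0,0,0,0,0],[-0.2,0,0,0,0,0],[0,0,0,0,0,0]]' 0 60
python3 -m crank '[[-0.2,0,0,0,0,0],[-0.2,0,0,0,0,0],[-0.2,0,0,0,0,0],[0,0,0,0,0,0],[0,0,0,0,0,0]]'
```

```text
clock: 16.9
tcp_pos: [0.4802, -0.1041, 0.1281]
orientation: [0.364, 3.119, 0.001]
contact_force: [0.0, 2.0, 5.3]
grip_width: 0.0199
gripper_force: 58.8
clock: 17.4
tcp_pos: [0.4895, -0.1063, 0.1279]
orientation: [-0.363, -3.118, -0.0]
contact_force: [-7.9, 5.0, 12.8]
grip_width: 0.0196
gripper_force: 59.5
```

```bash
python3 -m crank '[[-0.15,0,0,0,0,0],[0,0,0,0,0,0],[0,0,0,0,0,0]]'
python3 -m crank '[[0,0,0,0,0,0],[0,0,0,0,0,0],[0,0,0,0,0,0],[0,0,0,0,0,0],[0,0,-0.5,0,0,0],[0,0,-1,0,0,0],[0,0,-1,0,0,0],[0,0,-1,0,0,0],[0,0,-1,0,0,0],[0,0,0,0,0,0]]' 0.6 | tail -1
python3 - <<'E'
from h import *
from bench import status,eyes
a=chest()[2];o=status.get_obs();plan(c2w((-.085,0,.21)),a+np.pi/2,o);plan(c2w((-.085,0,.21)),a-np.pi/2,o);print(o["joints"].round(2))
f=eyes.grab_frame("wrist");np.savez("pics/w5.npz",**f); cv2.imwrite("pics/w5.png",f["image"][...,::-1])
E
```

```text
clock: 17.7
tcp_pos: [0.4895, -0.1063, 0.1277]
orientation: [-0.362, -3.112, 0.001]
contact_force: [-16.1, 7.0, 23.2]
grip_width: 0.0197
gripper_force: 60.6
gripper_force: 0.0
tcp [ 0.4956 -0.1083  0.2205] q1,q7 [0.72 1.21]
shift now-frame [4.66 5.53 0.5 ] turn [0.005 0.006 1.997]
shift if turned [ 5.54 -4.65  0.52]
tcp [ 0.4956 -0.1083  0.2205] q1,q7 [0.72 1.21]
shift now-frame [4.66 5.53 0.5 ] turn [-0.006  0.005 -2.003]
shift if turned [-5.54  4.65  0.52]
[ 0.72  0.29 -0.74  1.93  0.23  1.    1.21]
```

View pics/w5.png

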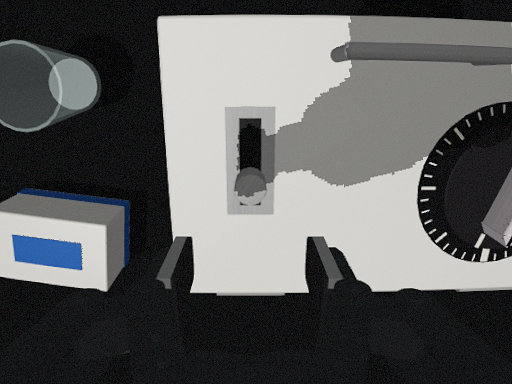

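The knob at (250,183) is at the back end of its slot, so the bolt is drawn. Next is the handle, with the tool turned 90° so that its y lies along chest +x.

```bash
python3 -m crank '[[0,0,0,0,0,0.18],[0,0,0,0,0,0.18],[0,0,0,0,0,0.18],[0,0,0,0,0,0.18],[0,0,0,0,0,0.18],[0,0,0,0,0,0.18],[0,0,0,0,0,0.18],[0,0,0,0,0,0.18],[0,0,0,0,0,0.18],[0,0,0,0,0,0.18],[0,0,0,0,0,0.18],[0,0,0,0,0,0]]' |tail -1
python3 -m crank '[[0.9,-0.77,0,0,0,0],[0.9,-0.77,0,0,0,0],[0.9,-0.77,0,0,0,0],[0.9,-0.77,0,0,0,0],[0.9,-0.77,0,0,0,0],[0.9,-0.77,0,0,0,0],[0,0,0,0,0,0],[0,0,0,0,0,0],[0,0,0,0,0,0]]' |tail -1
python3 - <<'E'
from h import *
from bench import status,eyes
a=chest()[2];o=status.get_obs();plan(c2w((-.085,0,.132)),a+np.pi/2,o);print(o["joints"].round(2))
f=eyes.grab_frame("wrist");np.savez("pics/w6.npz",**f); cv2.imwrite("pics/w6.png",f["image"][...,::-1])
E
```

```text
gripper_force: 0.0
gripper_force: 0.0
tcp [0.427  0.0163 0.2171] q1,q7 [ 0.36 -0.48]
shift now-frame [0.26 0.12 4.26] turn [-0.     0.     0.018]
shift if turned [0.26 0.12 4.26]
[ 0.36  0.12 -0.58  2.1   0.08  0.94 -0.48]
```

View pics/w6.png

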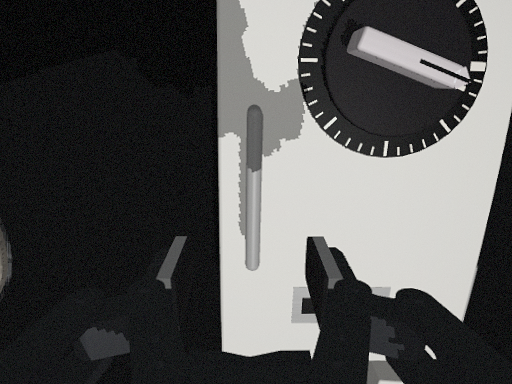

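The bar runs from (254,110) to (252,265), almost midway between the fingers (180 and 318 at v≈240). I apply the small planned correction, descend and grip.

```bash
python3 -m crank '[[0.26,0.12,0.6,0,0,0.018],[0,0,0.8,0,0,0],[0,0,0.8,0,0,0],[0,0,0.8,0,0,0],[0,0,0.8,0,0,0],[0,0,0.46,0,0,0],[0,0,0,0,0,0],[0,0,0,0,0,0]]'
python3 -m crank '[[0,0,0,0,0,0],[0,0,0,0,0,0],[0,0,0,0,0,0],[0,0,0,0,0,0],[0,0,0,0,0,0],[0,0,0,0,0,0]]' 0 40
python3 - <<'E'
from h import *
from bench import status
o=status.get_obs();plan(c2w((-.085,0,.132)),chest()[2]+np.pi/2,o);print(o["joints"].round(2))
th0=np.arctan2(.051,-.19);R0=np.hypot(.19,.051);p=lambda t:np.array([R0*np.cos(th0-t),R0*np.sin(th0-t)])
ts=np.linspace(0,1.36,25);q=np.array([p(t) for t in ts]);d=np.diff(q,axis=0)/.02
for t,x in zip(ts[1:],d): print(t.round(2),[x[0].round(2),(-x[1]).round(2)])
E
```

```text
clock: 21.7
tcp_pos: [0.4305, 0.0215, 0.1323]
orientation: [-2.463, -1.95, -0.0]
contact_force: [0.7, 0.1, 0.2]
grip_width: 0.0512
gripper_force: 0.0
clock: 22.3
tcp_pos: [0.4308, 0.0216, 0.1325]
orientation: [2.462, 1.95, 0.002]
contact_force: [0.9, -1.8, 4.1]
grip_width: 0.0083
gripper_force: 39.1
tcp [0.4308 0.0216 0.1325] q1,q7 [ 0.3  -0.62]
shift now-frame [-0.04 -0.01  0.03] turn [ 0.002 -0.    -0.001]
shift if turned [-0.04 -0.01  0.03]
[ 0.3   0.26 -0.56  2.18  0.2   0.75 -0.62]
0.06 [np.float64(0.16), np.float64(-0.53)]
0.11 [np.float64(0.19), np.float64(-0.52)]
0.17 [np.float64(0.22), np.float64(-0.51)]
0.23 [np.float64(0.25), np.float64(-0.5)]
0.28 [np.float64(0.28), np.float64(-0.48)]
0.34 [np.float64(0.3), np.float64(-0.47)]
0.4 [np.float64(0.33), np.float64(-0.45)]
0.45 [np.float64(0.35), np.float64(-0.43)]
0.51 [np.float64(0.38), np.float64(-0.41)]
0.57 [np.float64(0.4), np.float64(-0.39)]
0.62 [np.float64(0.42), np.float64(-0.36)]
0.68 [np.float64(0.44), np.float64(-0.34)]
0.74 [np.float64(0.46), np.float64(-0.31)]
0.79 [np.float64(0.48), np.float64(-0.29)]
0.85 [np.float64(0.49), np.float64(-0.26)]
0.91 [np.float64(0.51), np.float64(-0.23)]
0.96 [np.float64(0.52), np.float64(-0.2)]
1.02 [np.float64(0.53), np.float64(-0.17)]
1.08 [np.float64(0.54), np.float64(-0.14)]
1.13 [np.float64(0.55), np.float64(-0.11)]
1.19 [np.float64(0.55), np.float64(-0.08)]
1.25 [np.float64(0.56), np.float64(-0.05)]
1.3 [np.float64(0.56), np.float64(-0.02)]
1.36 [np.float64(0.56), np.float64(0.01)]
```

```bash
python3 -m crank '[[0,0.16,-0.53,0,0,0],[0,0.19,-0.52,0,0,0],[0,0.22,-0.51,0,0,0],[0,0.25,-0.5,0,0,0]]'
python3 -m crank '[[0,0.28,-0.48,0,0,0],[0,0.3,-0.47,0,0,0],[0,0.33,-0.45,0,0,0],[0,0.35,-0.43,0,0,0],[0,0,0,0,0,0]]'
```

```text
clock: 22.7
tcp_pos: [0.4457, 0.0181, 0.1734]
orientation: [-2.462, -1.95, 0.001]
contact_force: [4.0, 1.8, -9.4]
grip_width: 0.0084
gripper_force: 38.8
clock: 23.2
tcp_pos: [0.4696, 0.0125, 0.2111]
orientation: [-2.461, -1.949, 0.005]
contact_force: [-8.4, 2.9, 3.8]
grip_width: 0.0081
gripper_force: 39.6
```

Rising with small forces; continue.

```bash
python3 -m crank '[[0,0.38,-0.41,0,0,0],[0,0.4,-0.39,0,0,0],[0,0.42,-0.36,0,0,0],[0,0.44,-0.34,0,0,0],[0,0.46,-0.31,0,0,0],[0,0.48,-0.29,0,0,0]]'
python3 -m crank '[[0,0.49,-0.26,0,0,0],[0,0.51,-0.23,0,0,0],[0,0.52,-0.2,0,0,0],[0,0.53,-0.17,0,0,0],[0,0,0,0,0,0]]'
python3 -c "
from h import *
from bench import status
o=status.get_obs(); g=o['tcp_pos']-R.from_rotvec(o['orientation']).apply([0,0,.019]); c=w2c(g); v=np.array([c[0]-.105,g[2]-.1]); print(c,g,'R',np.hypot(*v),'lid',np.arctan2(.051,-.19)-np.arctan2(v[1],v[0]),o['joints'].round(2))"
```

```text
clock: 23.8
tcp_pos: [0.5184, 0.0011, 0.2536]
orientation: [-2.46, -1.949, 0.008]
contact_force: [-13.1, 2.9, 13.7]
grip_width: 0.0081
gripper_force: 41.7
clock: 24.3
tcp_pos: [0.5628, -0.0092, 0.272]
orientation: [2.462, 1.948, 0.004]
contact_force: [-2.3, 1.5, 9.0]
grip_width: 0.0082
gripper_force: 42.3
[0.05067597 0.00103159] [ 0.56276961 -0.00921773  0.29103851] R 0.19861221483060185 lid 1.0315080735203626 [ 0.34  0.3  -0.53  1.75  0.17  1.13 -0.48]
```

```bash
python3 -m crank '[[0,0.54,-0.14,0,0,0],[0,0.55,-0.11,0,0,0],[0,0.55,-0.08,0,0,0],[0,0.56,-0.05,0,0,0],[0,0.56,-0.02,0,0,0],[0,0,0,0,0,0]]'
python3 -m crank '[[0,0.4,0,0,0,0],[0,0.3,0.02,0,0,0],[0,0,0,0,0,0],[0,0,0,0,0,0]]'
python3 -c "
from h import *
from bench import status
o=status.get_obs(); g=o['tcp_pos']-R.from_rotvec(o['orientation']).apply([0,0,.019]); c=w2c(g); v=np.array([c[0]-.105,g[2]-.1]); print(c,g,'R',np.hypot(*v),'lid',np.arctan2(.051,-.19)-np.arctan2(v[1],v[0]),o['joints'].round(2))"
```

```text
clock: 24.9
tcp_pos: [0.6172, -0.022, 0.2786]
orientation: [2.462, 1.948, 0.006]
contact_force: [1.5, 1.9, 5.3]
grip_width: 0.0083
gripper_force: 43.1
clock: 25.3
tcp_pos: [0.6297, -0.0249, 0.2779]
orientation: [2.462, 1.949, 0.004]
contact_force: [2.0, 2.7, 4.7]
grip_width: 0.0085
gripper_force: 43.4
[0.11937689 0.00107607] [ 0.62965591 -0.02490337  0.29685491] R 0.19737920214334007 lid 1.3814602091466985 [ 0.31  0.41 -0.5   1.59  0.21  1.19 -0.46]
```

```bash
python3 -m crank '[[0,0,0,0,0,0],[0,0,0,0,0,0],[0,0,0,0,0,0],[0,0,0,0,0,0]]' 0.25
python3 -m crank '[[0,0,-0.3,0,0,0],[0,0,-0.6,0,0,0],[0,0,-1,0,0,0],[0,0,-1,0,0,0],[0,0,-1,0,0,0],[0,0,-1,0,0,0],[0,0,-1,0,0,0],[0,0,0,0,0,0],[0,0,0,0,0,0]]'
python3 - <<'E'
from h import *
from bench import eyes
f=eyes.grab_frame("scene");g=eyes.grab_frame("top")
cv2.imwrite("pics/end.png",np.hstack([cv2.resize(x["image"][...,::-1],(400,300)) for x in (f,g)]))
E
```

```text
clock: 25.7
tcp_pos: [0.6278, -0.0253, 0.2763]
orientation: [-2.463, -1.95, 0.001]
contact_force: [-0.4, 0.8, 0.2]
grip_width: 0.0218
gripper_force: 0.0
clock: 26.6
tcp_pos: [0.6283, -0.0248, 0.3954]
orientation: [2.462, 1.95, 0.002]
contact_force: [0.8, -1.2, 1.1]
grip_width: 0.0213
gripper_force: 0.0
```

View pics/end.png

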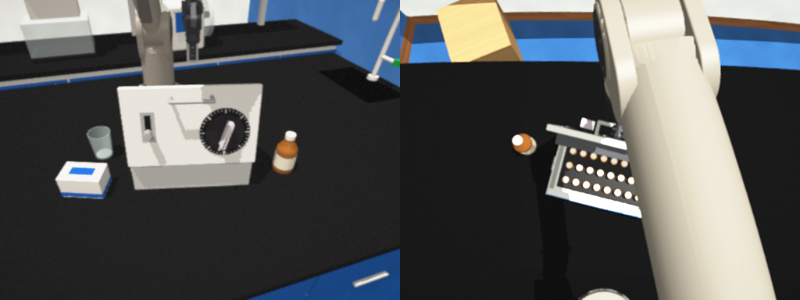

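The lid stands open, with its handle at (190,98) in the left panel. The gripper is clear above it and the bottle, beaker and glove box have not moved, so I hand in.

```bash
python3 -c "
from bench import r
print(r.hand_in())"
```

```text
the job is handed in; nothing more can be done
None
```

The chest is open and the job is handed in: I dialled 8-32-2, drew the bolt to its stop, and left the lid standing open by itself at about 1.38 rad, with the bottle, beaker and glove box where they stood; the hand-in returned no verdict.

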